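# Wind the orange stop of a setting jig out to its flag

### The job

On the setting jig with the orange stop, turn the crank clockwise (seen from above) through as many turns as it takes until the orange stop lines up with the orange flag on the side of its rail, then let go of the crank. Wind the stop by its crank only, do not push the stop itself, and keep the crank fully seated on its square shaft end throughout. Leave the crank of the blue jig alone.

Things in the scene. Friction and masses are not known exactly. Their poses are not given: they have to be found in the camera images.
- crank_orange: Loose steel crank of the jig with the orange stop, set from above on an upright square shaft end (20 mm wide, 26 mm tall, foot 83 mm above the table). Hub 44 x 44 x 24 mm, 1 mm play; only weight keeps it on. Origin: shaft axis, underside of hub; z up, x along the arm to the handle. Starts at any angle. One clockwise turn from above drives the stop 25 mm away from it.
- handle_orange (a point): Middle of this crank's upright black handle sleeve, 55 mm from the shaft axis and 60 mm above the crank's origin. Sleeve 24 mm in diameter, 68 mm tall, top 176 mm above the table, nothing else near as high. It spins freely on its pin, so a gripper can carry it round in a circle without turning itself. Takes 1 to 2 N, a few degrees of backlash; the screw stays where left.
- stop_orange: Stop block driven along the jig's twin slotted aluminium rail by the crank's screw: base 44 x 86 x 16 mm with an upright orange plate 14 mm thick in its middle and an orange pointer at its side; top 93 mm above the table. Origin: its middle line, 46 mm above the table; x along the rail away from the crank. At the start 85 mm from the shaft axis.
- flag_orange: Fixed orange flag on the side of the same rail: tab 18 mm wide, 65 mm to the y side, top 95 mm above the table. Origin: at the flagged station on the rail's centre line, at table height; x along the rail away from the crank. Starts 55 to 80 mm farther out than the stop. The stop lines up when its origin is level with this one along x.
- handle_blue (a point): Middle of the handle sleeve of the crank of the other jig, which is alike but with a blue stop and a blue flag: 143 mm above the table. Leave alone.
Not all that is in view belongs to the job. What is shaped like the crank_orange but red or turquoise is not meant.

How it is judged (in metres and radians):
At the end, for the whole second after the job is handed in: The orange stop stands within 10 mm of its orange flag along the rail, at rest, with its crank still seated on the shaft end (within 8 mm of its starting place on the shaft axis, upright within 10 degrees) and let go (x of stop_orange in the frame of flag_orange between -0.01 and 0.01 m and linear speed of stop_orange below 0.01 m/s and distance of crank_orange from where it was at the start of the episode below 0.008 m and angle between crank_orange's own z axis and vertical below 0.17 rad); the robot touches nothing.
It fails at once if the crank came off the square shaft end (lifted or shifted more than 15 mm) (distance of crank_orange from where it was at the start of the episode above 0.015 m).
It fails at once if the robot pushed the orange stop itself (more than 3 N) (contact force between any of the fingers, the arm and stop_orange above 3 N).
It fails at once if the blue jig's crank was turned or taken off (handle moved more than 30 mm) (distance of handle_blue from where it was at the start of the episode above 0.03 m).
It also fails if it takes over 64 s, if anything falls off the work surface, if the arm or the gripper's body presses on something with over 40 N, if the wrist force passes 120 N, or if a joint passes its speed limit or range.

### The arm

A 6-joint arm with a two-finger parallel gripper is mounted at the origin on the work surface. World frame = base frame: x ahead of the robot, y to its left, z up, the work surface at z = 0. Lengths are in m, angles in degrees, forces in N, time in s.
With the tool pointing down it reaches from about 0.4 to 0.825 m from the base axis. Payload 7 kg.
Tool frame: the origin (TCP) lies on the centre line of the jaws, within the pads' length; the fingertips stand 17 mm ahead of it and the grasp point (between the pads) lies 2 mm behind it; z points along the fingers, y is the direction in which the jaws open and shut (so a half turn about z gives the same grasp; the last joint's range is limited). The gripper opens to 88 mm and grips with 3 to 60 N. Pads are 19 mm wide; open, the fingers measure 130 mm over their backs; the gripper's body (78 mm by 193 mm) begins 47 mm behind the grasp point.
Start: joints at [-54.253, 20.546, 0.682, 0, -70.136, -16.507], TCP at [0.222, -0.637, 0.244] pointing down, gripper open.
Joint ranges: [-176.03, 176.03], [-82.01, 121.73], [-58.28, 71.71], [-173.87, 95.51], [-174.79, -0.11], [-173.66, 173.66]. Speed limits (degrees/s): [136.94, 136.94, 172.46, 180, 180, 180].

### API

Orientations are given as [roll, pitch, yaw] about the fixed x, y, z axes, in that order (R = Rz(yaw) Ry(pitch) Rx(roll)).
In Python, from plant import telemetry, vision, close_job, recognise, silhouettes, place_of gives the robot as it stands.
- The arm moves only by the shell command python3 -m handwheel 'ROWS'. ROWS is JSON, a list that holds one entry, the list of rows, each a list of 5 numbers: the shift along the tool's x, y, z in m, then the turn about the tool's z in rad, then the closure, from 0 (fully open) to 1 (shut). In form: [[[tx, ty, tz, yaw, gripper], ...]]. A call has 1 to 20 rows; each row shifts and turns the commanded pose from where the row before left it, along the tool's axes as they then stand; what a row does not reach is not made up. A row lasts 1/12 s, in which the tool goes at most 41.7 mm and 7.16 degrees, less where a joint would pass 70% of its speed; a pose out of reach is approached as far as the arm can. A call with a gripper value outside its range is refused whole. The fingers move at their own pace and stop on an object; the grip force is fixed at half the most. Time passes only in rows, so rows that do not move let the fingers close. It gives the time, the measured TCP pose, the force and the opening at its end, in the units of the state.
- telemetry.get_obs(): the state, without advancing time (a new reading comes with each control period).
- vision.snapshot(name): name is "scene" or "top" or "wrist"; returns a dict with "color" (420x560x3 uint8, red, green, blue), "mtx" (3x3 intrinsics, pixels), "dist" ([k1, k2, p1, p2, k3] as OpenCV has them; the pictures are not rectified), "cam_to_world" (4x4, takes a point from camera to world coordinates); the wrist camera has in their place "tool_from_camera" (4x4, takes a point from camera to tool coordinates, whose origin is the TCP and whose axes are the flange's). Camera axes: x right, y down, z forward; pixel columns grow to the right and rows downward; lengths in m; the calibration is good to about 2 mm. A picture is of the moment at which its call begins: read the wrist's pose just before it. There is no depth.
- close_job(): hands the job in, once; it reports no verdict.
Trained networks look in a picture, given as the dict that the camera call returned (one of the last four; its "shot" number tells which), for a name from the list of things; names that differ only in an ending like _2 or _b are one class to them, and where a whole thing is asked for, a point or a joint stands for the part that bears it (a point fixed in the world has none). Each returns a list of dicts, best first, with "conf" (0 to 1); they miss things now and then, are a little off and sometimes report something else, mostly with a low value. They report only what shows in the picture. A call takes as long as a camera call. They do not tell look-alikes from the thing itself.
- recognise(name, picture): "xy" ([column, row] in pixels, amid what is visible of it).
- silhouettes(name, picture): "region" (420x560 bool, what is visible of it) and "xy" ([column, row] in pixels, amid what is visible of it).
- place_of(name, picture): "xy" ([column, row] in pixels: a listed point, or the origin of a listed thing).
The state is a dict: "clock": time; "joint_pos": joint angles; "qvel": joint speeds; "tau": joint torques, N m; "tool_pos": TCP position; "orientation": TCP orientation; "force": force on the tool from outside, world axes, zero at the start; "moment": the same for the moment, N m; "opening": finger opening in m.
Only numpy, scipy, OpenCV 4.12 (cv2) and the standard library are available. Lean on these libraries where they do the work, as an engineer would, in place of code of your own. Each camera call takes 0.05 s, during which the arm holds its last target.

## Working session

There is one attempt and no reset: what is moved stays moved. The work goes in short steps, Python scripts to look and compute and a shell command to move; the robot and the scene stay as the last step left them, time stands still between calls to the robot, and variables do not carry over. Pictures are saved under pics/ and viewed, and the job is handed in when it is done.

```bash
ls; mkdir -p pics; python3 - <<'E'
from plant import telemetry, vision, recognise, place_of
import cv2
print(telemetry.get_obs())
for n in ["scene","top","wrist"]:
    p=vision.snapshot(n)
    cv2.imwrite(f"pics/{n}0.png",p["color"][:,:,::-1])
    for t in ["crank_orange","handle_orange","stop_orange","flag_orange","handle_blue"]:
        print(n,t,[(r["xy"],round(r["conf"],2)) for r in place_of(t,p)])
E
```

```text
pics
{'clock': 0.0, 'joint_pos': array([-5.42547466e+01,  2.05911288e+01,  6.32541536e-01, -2.18200244e-02,
       -7.01368163e+01, -1.65058980e+01]), 'qvel': array([-0.01273821,  0.05148051,  0.03905068,  0.04441643, -0.05830715,
       -0.0118965 ]), 'tau': array([-2.54631332e-04, -5.82707655e+01,  2.93075985e+01,  6.99760839e+00,
        7.22437195e-03, -1.06453458e-04]), 'tool_pos': array([ 0.22223279, -0.63685547,  0.24261143]), 'orientation': array([ 1.79902700e+02, -7.44155629e-03, -1.60768069e+02]), 'force': array([ 0.04388102, -0.24206995, -0.206716  ]), 'moment': array([ 0.01293013, -0.06566883, -0.0280733 ]), 'opening': 0.08758057211271729}
scene crank_orange [([413.5, 224.9], 0.71), ([340.6, 211.4], 0.64), ([319.5, 194.3], 0.62), ([308.4, 152.7], 0.55)]
scene handle_orange [([287.4, 139.8], 0.84), ([181.3, 237.9], 0.8), ([373.6, 192.8], 0.68), ([401.3, 206.5], 0.66), ([288.3, 192.4], 0.63)]
scene stop_orange [([366.0, 251.1], 0.62)]
scene flag_orange []
scene handle_blue [([153.0, 298.9], 0.77)]
top crank_orange [([217.2, 242.4], 0.86), ([171.0, 179.6], 0.86), ([369.0, 260.6], 0.79), ([218.3, 198.3], 0.74), ([194.9, 306.6], 0.58)]
top handle_orange [([160.3, 208.3], 0.89), ([200.4, 337.3], 0.8), ([341.7, 261.5], 0.77), ([237.7, 265.5], 0.75)]
top stop_orange [([223.7, 168.5], 0.82)]
top flag_orange []
top handle_blue [([393.7, 173.6], 0.83)]
wrist crank_orange []
wrist handle_orange []
wrist stop_orange []
wrist flag_orange []
wrist handle_blue []
```

View pics/scene0.png

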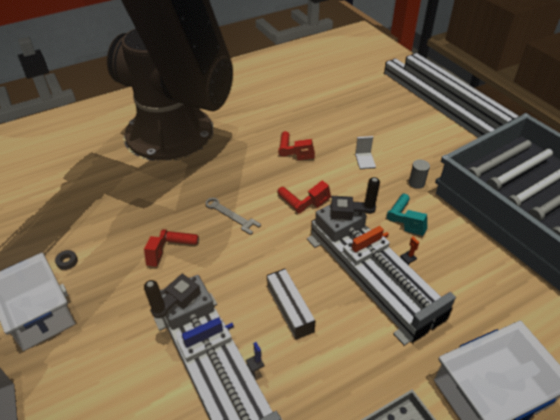

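View pics/top0.png

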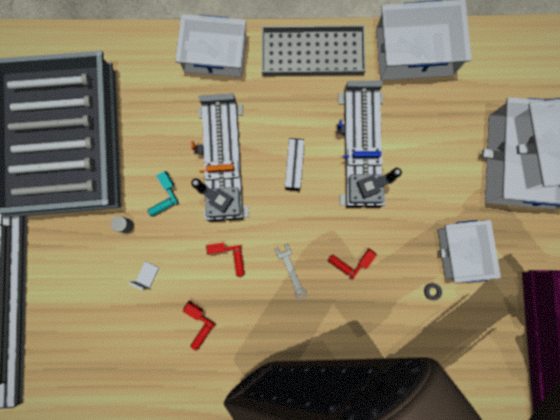

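View pics/wrist0.png

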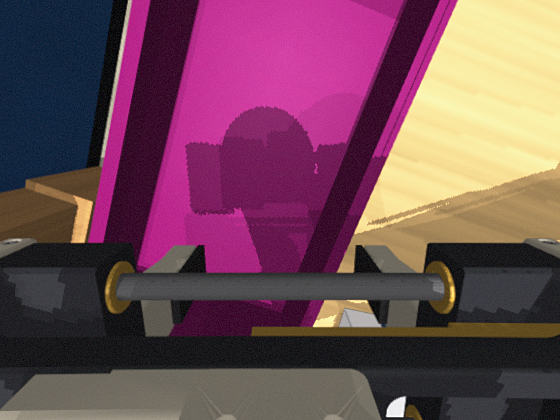

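The orange jig is in top at hub (221,200), handle (198,185), stop (219,168) and flag (196,148). In scene its hub is at (343,205) and its handle at (372,193). Things that could be mistaken for its crank: red L pieces in top at (230,258), (352,263) and (200,325), the turquoise L at (163,195), and the blue jig's crank at (370,186). I choose the crank on the jig with the orange stop, and check it in a close crop.

```bash
cat > h.py <<'E'
import numpy as np, cv2
def ray(p,uv):
    n=cv2.undistortPoints(np.array([[uv]],float),p["mtx"],np.array(p["dist"],float))[0,0]
    T=np.array(p["cam_to_world"]); return T[:3,3],T[:3,:3]@np.array([n[0],n[1],1])
def atz(p,uv,z):
    o,d=ray(p,uv); return o+d*(z-o[2])/d[2]
def proj(p,X):
    T=np.linalg.inv(np.array(p["cam_to_world"]))
    return cv2.projectPoints(np.array(X,float).reshape(-1,1,3),cv2.Rodrigues(T[:3,:3])[0],T[:3,3],np.array(p["mtx"],float),np.array(p["dist"],float))[0][:,0]
def crop(p,r,name,k):
    x0,y0,x1,y1=r
    cv2.imwrite(name,cv2.resize(p["color"][y0:y1,x0:x1,::-1],None,fx=k,fy=k,interpolation=cv2.INTER_CUBIC))
E
python3 - <<'E'
from h import *
from plant import vision,silhouettes
t=vision.snapshot("top"); s=vision.snapshot("scene")
crop(t,(170,80,270,230),"pics/tc.png",4); crop(s,(290,160,460,350),"pics/sc.png",3)
for n,p in (("t",t),("s",s)):
  print(np.array(p["cam_to_world"])[:3,3])
  for nm in ["handle_orange","crank_orange","stop_orange","flag_orange"]:
    for r in silhouettes(nm,p):
      ys,xs=np.where(r["region"]); print(n,nm,r["xy"],round(r["conf"],2),xs.min(),xs.max(),ys.min(),ys.max())
print("hub",atz(t,(221,200),.107),"handle top",atz(t,(196.5,184.5),.176),"stop",atz(t,(219,168),.093),"flag",atz(t,(196,148),.095))
print(atz(s,(343,200),.107),atz(s,(373,180),.176))
E
```

```text
[0.39102059 0.0221372  1.21842593]
t handle_orange [231.8, 252.3] 0.84 205 243 242 276
t handle_orange [350.4, 264.6] 0.78 327 376 249 277
t handle_orange [213.3, 192.3] 0.7 191 231 178 210
t handle_orange [167.8, 198.5] 0.65 148 177 171 215
t handle_orange [198.0, 318.2] 0.58 183 214 301 350
t crank_orange [167.5, 203.1] 0.87 147 178 171 216
t crank_orange [211.3, 193.7] 0.76 191 232 178 212
t crank_orange [349.3, 266.2] 0.76 328 376 249 278
t crank_orange [201.6, 322.4] 0.56 184 214 301 349
[ 1.13633008 -0.28708441  0.85435016]
s handle_orange [409.7, 215.3] 0.92 386 426 194 235
s handle_orange [360.3, 203.4] 0.78 331 379 177 218
s handle_orange [294.8, 147.9] 0.77 277 314 131 160
s handle_orange [160.8, 239.8] 0.73 144 198 229 267
s handle_orange [310.3, 195.0] 0.59 278 330 182 212
s crank_orange [365.7, 205.2] 0.96 332 380 178 219
s crank_orange [408.6, 215.2] 0.94 386 426 194 235
s crank_orange [157.7, 242.9] 0.94 144 198 229 266
s crank_orange [310.6, 195.8] 0.83 277 329 181 212
s crank_orange [295.5, 149.1] 0.82 278 314 131 160
s stop_orange [367.8, 248.9] 0.63 343 388 226 263
s stop_orange [167.6, 296.9] 0.33 144 199 275 319
s flag_orange [411.5, 255.1] 0.73 401 418 238 264
hub [0.54509008 0.18188855 0.107     ] handle top [0.57172396 0.22878345 0.176     ] stop [0.62754895 0.18997552 0.093     ] flag [0.67830682 0.24791076 0.095     ]
[0.53933771 0.19426102 0.107     ] [0.57747584 0.23151179 0.176     ]
```

View pics/tc.png

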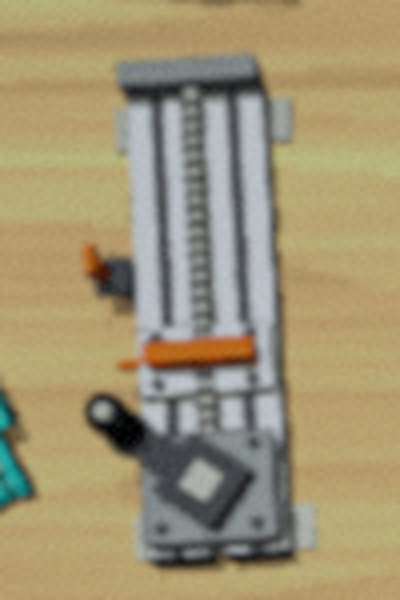

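View pics/sc.png

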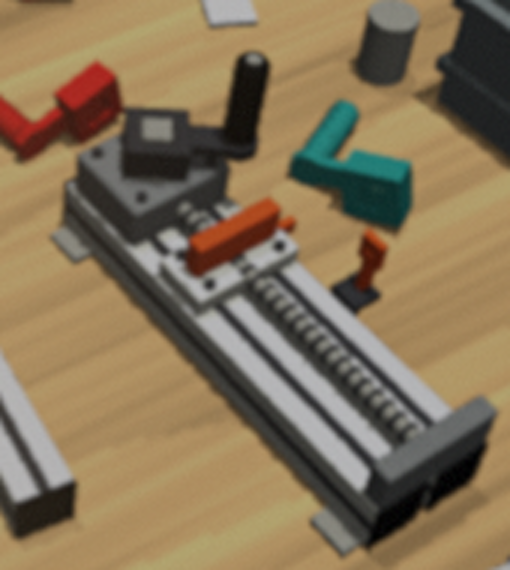

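```bash
python3 - <<'E'
from h import *
from plant import vision,place_of
from scipy.optimize import least_squares
t=vision.snapshot("top"); s=vision.snapshot("scene")
crop(t,(180,130,240,190),"pics/tf.png",10); crop(s,(380,220,440,280),"pics/sf.png",10)
def tri(a,b):
    A=[];B=[]
    for p,uv in((t,a),(s,b)):
        o,d=ray(p,uv); d/=np.linalg.norm(d); M=np.eye(3)-np.outer(d,d); A.append(M);B.append(M@o)
    return np.linalg.lstsq(np.vstack(A),np.hstack(B),rcond=None)[0]
print("shaft",tri((220.25,200),(342.3,202.7)))
print("handle",tri((195.25,182.5),(374,180)))
print("shaft z",atz(t,(220.25,200),.109),atz(s,(342.3,202.7),.109))
print("handle z",atz(t,(195.25,182.5),.176),atz(s,(374,180),.176))
print("stop",tri((220,167.5),(290+235/3,160+230/3)))
print("plate top",atz(t,(220,167),.093))
for n,p in(("t",t),("s",s)):
  for nm in["stop_orange","flag_orange","handle_orange","handle_blue"]:
    print(n,nm,[(r["xy"],round(r["conf"],2)) for r in place_of(nm,p)])
E
```

```text
shaft [0.54588198 0.18536266 0.10876327]
handle [0.57717686 0.23296357 0.17482547]
shaft z [0.5448207 0.1834284 0.109    ] [0.54672347 0.1873095  0.109     ]
handle z [0.5763982  0.23175167 0.176     ] [0.57843501 0.2331955  0.176     ]
stop [0.63164177 0.19078051 0.08568182]
plate top [0.6300754 0.1875164 0.093    ]
t stop_orange [([224.9, 171.1], 0.61)]
t flag_orange []
t handle_orange [([197.0, 184.5], 0.97), ([159.3, 209.9], 0.92), ([200.2, 335.0], 0.86), ([341.2, 262.2], 0.76)]
t handle_blue [([390.2, 173.1], 0.85)]
s stop_orange [([366.4, 250.7], 0.61), ([375.7, 194.6], 0.6)]
s flag_orange []
s handle_orange [([182.6, 235.4], 0.87), ([372.8, 192.6], 0.71), ([403.4, 205.5], 0.7), ([286.7, 193.7], 0.69), ([282.1, 140.0], 0.64)]
s handle_blue [([153.1, 299.1], 0.96)]
```

View pics/tf.png

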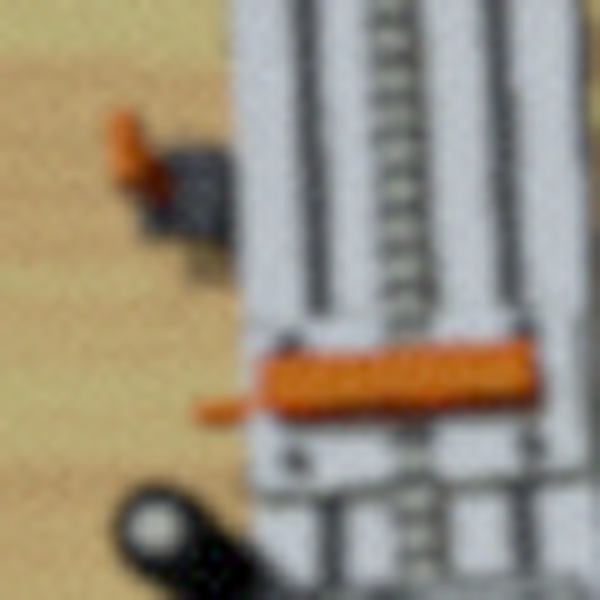

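View pics/sf.png

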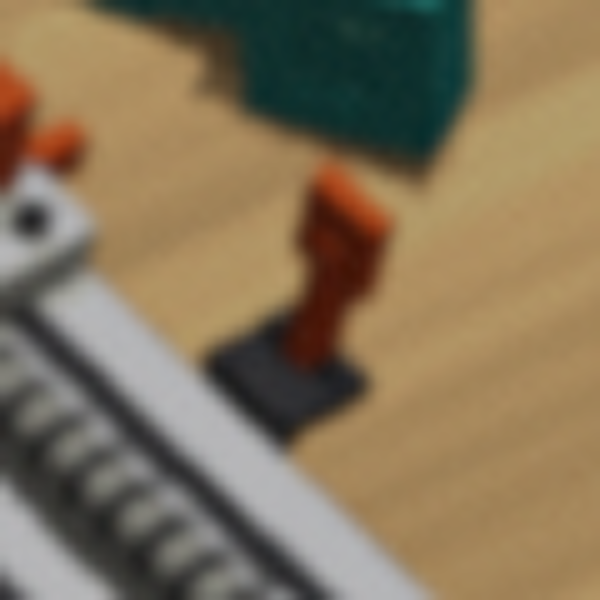

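```bash
python3 - <<'E'
from h import *
from plant import vision
t=vision.snapshot("top"); s=vision.snapshot("scene")
f=[atz(t,(192.3,144.6),.095),atz(s,(415.5,239),.095)]; print(f)
st=[atz(t,(180+39.8,130+36.8),.093),atz(s,(290+233/3,160+225/3),.093)];print(st)
# rail end plate centre, top edges & base plate; slots direction, z guess .04
for z in(.03,.06): print(z,atz(t,(180+24,190),z),atz(t,(180+23.2,130),z), atz(t,(170+190/4,80+95/4),z),atz(t,(170+205/4,80+330/4),z))
m=lambda a:(a[0]+a[1])[:2]/2
sh=np.array([.5458,.1853])
F=m(f);S=m(st)
for yaw in np.radians([2,3,4,5]):
  u=np.array([np.cos(yaw),np.sin(yaw)]);v=np.array([-u[1],u[0]])
  print(np.degrees(yaw),"stop",(S-sh)@u,(S-sh)@v,"flag",(F-sh)@u,(F-sh)@v, (F-S)@u)
E
```

```text
[array([0.68705596, 0.25734142, 0.095     ]), array([0.68874899, 0.26343425, 0.095     ])]
[array([0.63058541, 0.18802206, 0.093     ]), array([0.63306617, 0.19012745, 0.093     ])]
0.03 [0.58236236 0.23780731 0.03      ] [0.74380297 0.242764   0.03      ] [0.81580049 0.20568377 0.03      ] [0.65551911 0.19364019 0.03      ]
0.06 [0.57753223 0.23236305 0.06      ] [0.73489751 0.23719461 0.06      ] [0.80507757 0.20105042 0.06      ] [0.64884225 0.18931086 0.06      ]
2.0 stop 0.08610512042335265 0.0007701989223515416 flag 0.1446364387854896 0.07008278709283987 0.058531318362136965
3.0000000000000004 stop 0.0861054480210831 -0.0007326599406344669 flag 0.1458375232399021 0.06754785922958638 0.059732075218819014
4.0 stop 0.0860795470652241 -0.0022352956283051223 flag 0.1469941841719759 0.06499235563406075 0.0609146371067518
5.0 stop 0.08602742544545777 -0.003737250423273599 flag 0.14810606925158631 0.06241705473741392 0.06207864380612855
```

Result: axis ≈ (0.546, 0.185), handle ≈ (0.577, 0.2325), about 60 mm to wind (≈2.4 turns). Next I turn the tool to yaw ±180 (tool x = −world x, tool y = +world y) and move above the handle.

```bash
python3 -m handwheel '[[[0,0,0,0.112,0],[0,0,0,0.112,0],[0,0,0,0.112,0],[-0.0207,0.0281,0,0,0],[-0.0207,0.0281,0,0,0],[-0.0207,0.0281,0,0,0],[-0.0207,0.0281,0,0,0],[-0.0207,0.0281,0,0,0],[-0.0207,0.0281,0,0,0],[-0.0207,0.0281,0,0,0],[-0.0207,0.0281,0,0,0],[-0.0207,0.0281,0,0,0],[-0.0207,0.0281,0,0,0],[-0.0207,0.0281,0,0,0],[-0.0207,0.0281,0,0,0],[0,0,0,0,0]]]'
```

```text
clock: 3.33
tool_pos: [0.4739, -0.2965, 0.2438]
orientation: [180.0, 0.1, -179.8]
force: [0.0, -1.2, -0.5]
opening: 0.0879
```

```bash
python3 -m handwheel '[[[-0.0064,0.033,0,0,0],[-0.0064,0.033,0,0,0],[-0.0064,0.033,0,0,0],[-0.0064,0.033,0,0,0],[-0.0064,0.033,0,0,0],[-0.0064,0.033,0,0,0],[-0.0064,0.033,0,0,0],[-0.0064,0.033,0,0,0],[-0.0064,0.033,0,0,0],[-0.0064,0.033,0,0,0],[-0.0064,0.033,0,0,0],[-0.0064,0.033,0,0,0],[-0.0064,0.033,0,0,0],[-0.0064,0.033,0,0,0],[-0.0064,0.033,0,0,0],[-0.0064,0.033,0,0,0],[0,0,0,0,0],[0,0,0,0,0]]]'
python3 - <<'E'
from plant import telemetry,vision,place_of
import cv2,numpy as np
o=telemetry.get_obs(); w=vision.snapshot("wrist")
cv2.imwrite("pics/w1.png",w["color"][:,:,::-1])
print(o["tool_pos"],o["orientation"],o["joint_pos"]); T=np.array(w["tool_from_camera"]);print(T)
n=[r for r in place_of("handle_orange",w)]
print([(r["xy"],r["conf"]) for r in n])
for r in n:
  q=cv2.undistortPoints(np.array([[r["xy"]]],float),w["mtx"],np.array(w["dist"],float))[0,0]
  d=T[:3,:3]@[q[0],q[1],1]; z=o["tool_pos"][2]-.143
  print(T[:3,3]+d*(z-T[2,3])/d[2])
E
```

```text
clock: 4.83
tool_pos: [0.5734, 0.2295, 0.2429]
orientation: [-180.0, -0.0, -179.9]
force: [0.0, -0.5, -0.1]
opening: 0.0878
[0.57335856 0.22948906 0.24287129] [-1.79969831e+02 -4.05278725e-02 -1.79881927e+02] [ 3.99056631e+01  1.52453850e+01 -6.97336321e+00 -2.97302925e-03
 -6.78317005e+01 -1.29786457e+02]
[[ 8.71217833e-04 -9.63206709e-01 -2.68760259e-01  7.28331811e-02]
 [ 9.99999498e-01  7.05914074e-04  7.11698314e-04  2.22803739e-04]
 [-4.95790942e-04 -2.68760744e-01  9.63206840e-01 -1.41730017e-01]
 [ 0.00000000e+00  0.00000000e+00  0.00000000e+00  1.00000000e+00]]
[([281.4, 224.9], 0.77), ([381.1, 163.8], 0.57), ([210.3, 29.7], 0.56)]
[-0.00508293  0.00204398  0.09987129]
[0.04763169 0.08370394 0.09987129]
[ 0.14407597 -0.05009274  0.09987129]
```

View pics/w1.png

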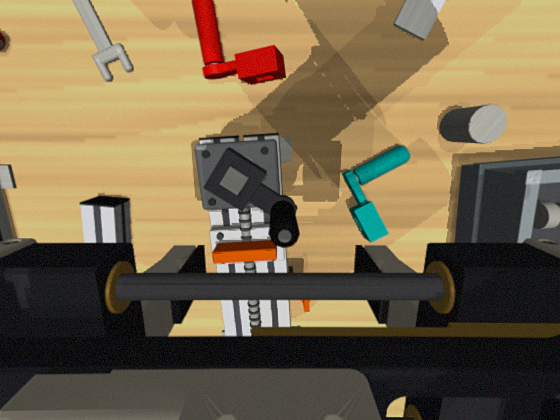

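The wrist view shows the hub's square end at about (236,180), the handle top at (286,238), the orange stop at (245,252) and the red and turquoise decoys off to the sides. The gripper is nearly over the handle.

```bash
cat >> h.py <<'E'
def wpt(w,o,uv,z):
    from scipy.spatial.transform import Rotation as R
    T=np.array(w["tool_from_camera"]); Rw=R.from_euler("xyz",o["orientation"],degrees=True).as_matrix()
    q=cv2.undistortPoints(np.array([[uv]],float),w["mtx"],np.array(w["dist"],float))[0,0]
    d=Rw@T[:3,:3]@[q[0],q[1],1]; c=o["tool_pos"]+Rw@T[:3,3]
    return c+d*(z-c[2])/d[2]
E
python3 - <<'E'
from h import *
from plant import telemetry,vision
o=telemetry.get_obs(); w=vision.snapshot("wrist")
crop(w,(190,130,320,340),"pics/w1c.png",3)
for n,uv,z in[("shaft",(236,180),.109),("handle",(286,238),.176),("stop",(245,250),.093),("handlemid",(281.4,224.9),.143)]: print(n,wpt(w,o,uv,z))
E
```

```text
shaft [0.54436636 0.18644507 0.109     ]
handle [0.57818312 0.23290269 0.176     ]
stop [0.62285833 0.19077358 0.093     ]
handlemid [0.57831558 0.2295995  0.143     ]
```

View pics/w1c.png

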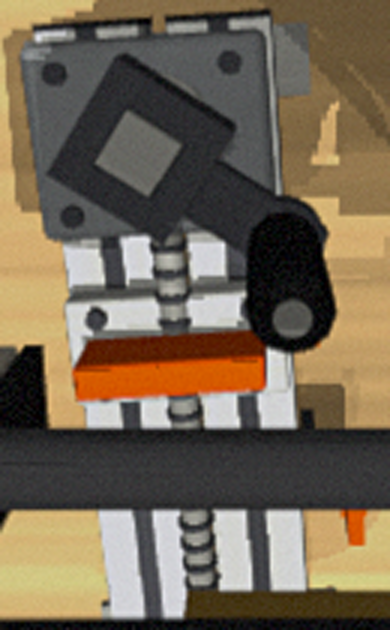

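```bash
python3 -m handwheel '[[[-0.0035,0.0018,0.02,0,0],[0,0,0.02,0,0],[0,0,0.02,0,0],[0,0,0.02,0,0],[0,0,0.013,0,0],[0,0,0,0,0],[0,0,0,0,0.5],[0,0,0,0,0.7],[0,0,0,0,0.8],[0,0,0,0,1],[0,0,0,0,1],[0,0,0,0,1],[0,0,0,0,1],[0,0,0,0,1]]]'
```

```text
clock: 6.15
tool_pos: [0.5769, 0.2297, 0.1507]
orientation: [180.0, 0.0, 180.0]
force: [0.2, -0.7, -0.0]
opening: 0.04
```

```bash
python3 -m handwheel '[[[0,0,0,0,1],[0,0,0,0,1],[0,0,0,0,1],[0,0,0,0,1],[0,0,0,0,1],[0,0,0,0,1]]]'
python3 - <<'E'
from h import *
from plant import telemetry,vision
o=telemetry.get_obs(); w=vision.snapshot("wrist");print(o["tool_pos"],o["force"],o["opening"])
cv2.imwrite("pics/w2.png",w["color"][:,:,::-1])
E
```

```text
clock: 6.65
tool_pos: [0.577, 0.23, 0.1506]
orientation: [180.0, 0.0, 180.0]
force: [-0.2, 2.6, -0.6]
opening: 0.0233
[0.57704151 0.23004245 0.15064024] [-0.19719539  2.59584057 -0.5819147 ] 0.02328233177735607
```

View pics/w2.png

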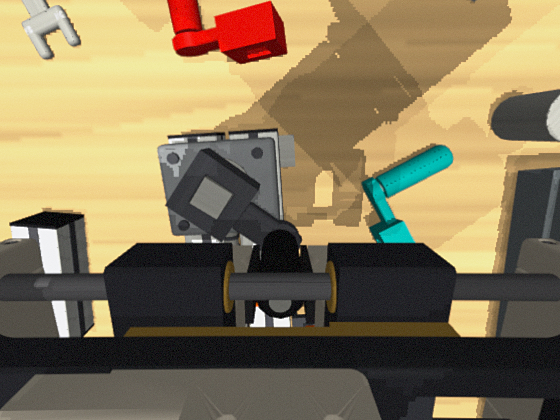

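Gripped: opening is 23.3 mm and the force is small. Next I compute the chords for a 10° per row clockwise circle.

```bash
python3 - <<'E'
import numpy as np
c=np.cos;s=np.sin;r=.055
for k in range(36):
  a=np.radians(54-10*k);b=np.radians(44-10*k)
  print(54-10*k,"[%.4f,%.4f,0,0,1],"%(-r*(c(b)-c(a)),r*(s(b)-s(a))),end=" ")
E
```

```text
54 [-0.0072,-0.0063,0,0,1], 44 [-0.0060,-0.0075,0,0,1], 34 [-0.0046,-0.0084,0,0,1], 24 [-0.0031,-0.0091,0,0,1], 14 [-0.0015,-0.0095,0,0,1], 4 [0.0002,-0.0096,0,0,1], -6 [0.0018,-0.0094,0,0,1], -16 [0.0034,-0.0090,0,0,1], -26 [0.0049,-0.0082,0,0,1], -36 [0.0063,-0.0072,0,0,1], -46 [0.0075,-0.0060,0,0,1], -56 [0.0084,-0.0046,0,0,1], -66 [0.0091,-0.0031,0,0,1], -76 [0.0095,-0.0015,0,0,1], -86 [0.0096,0.0002,0,0,1], -96 [0.0094,0.0018,0,0,1], -106 [0.0090,0.0034,0,0,1], -116 [0.0082,0.0049,0,0,1], -126 [0.0072,0.0063,0,0,1], -136 [0.0060,0.0075,0,0,1], -146 [0.0046,0.0084,0,0,1], -156 [0.0031,0.0091,0,0,1], -166 [0.0015,0.0095,0,0,1], -176 [-0.0002,0.0096,0,0,1], -186 [-0.0018,0.0094,0,0,1], -196 [-0.0034,0.0090,0,0,1], -206 [-0.0049,0.0082,0,0,1], -216 [-0.0063,0.0072,0,0,1], -226 [-0.0075,0.0060,0,0,1], -236 [-0.0084,0.0046,0,0,1], -246 [-0.0091,0.0031,0,0,1], -256 [-0.0095,0.0015,0,0,1], -266 [-0.0096,-0.0002,0,0,1], -276 [-0.0094,-0.0018,0,0,1], -286 [-0.0090,-0.0034,0,0,1], -296 [-0.0082,-0.0049,0,0,1],
```

```bash
python3 -m handwheel '[[[-0.0072,-0.0063,0,0,1],[-0.0060,-0.0075,0,0,1],[-0.0046,-0.0084,0,0,1],[-0.0031,-0.0091,0,0,1],[-0.0015,-0.0095,0,0,1],[0.0002,-0.0096,0,0,1],[0,0,0,0,1],[0,0,0,0,1]]]'
```

```text
clock: 7.37
tool_pos: [0.599, 0.1778, 0.1506]
orientation: [-180.0, -0.0, 179.9]
force: [2.4, -0.3, -0.7]
opening: 0.0235
```

```bash
python3 -m handwheel '[[[0.0018,-0.0094,0,0,1],[0.0034,-0.0090,0,0,1],[0.0049,-0.0082,0,0,1],[0.0063,-0.0072,0,0,1],[0.0075,-0.0060,0,0,1],[0.0084,-0.0046,0,0,1],[0.0091,-0.0031,0,0,1],[0.0095,-0.0015,0,0,1],[0.0096,0.0002,0,0,1],[0,0,0,0,1],[0,0,0,0,1]]]'
python3 - <<'E'
from h import *
from plant import vision
t=vision.snapshot("top"); w=vision.snapshot("wrist")
crop(t,(150,80,290,230),"pics/t3.png",4);cv2.imwrite("pics/w3.png",w["color"][:,:,::-1])
E
```

```text
clock: 8.28
tool_pos: [0.5372, 0.1308, 0.1505]
orientation: [180.0, -0.0, -180.0]
force: [1.8, 5.6, -2.5]
opening: 0.0236
```

View pics/w3.png

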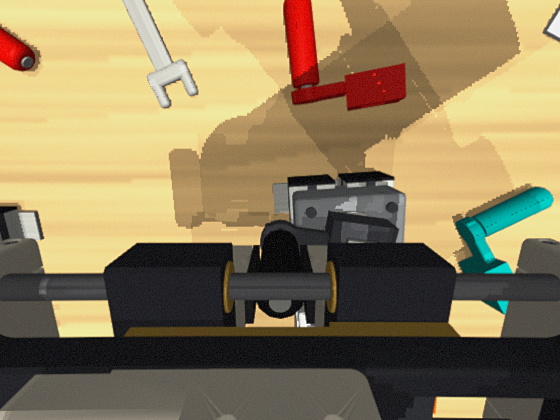

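View pics/t3.png

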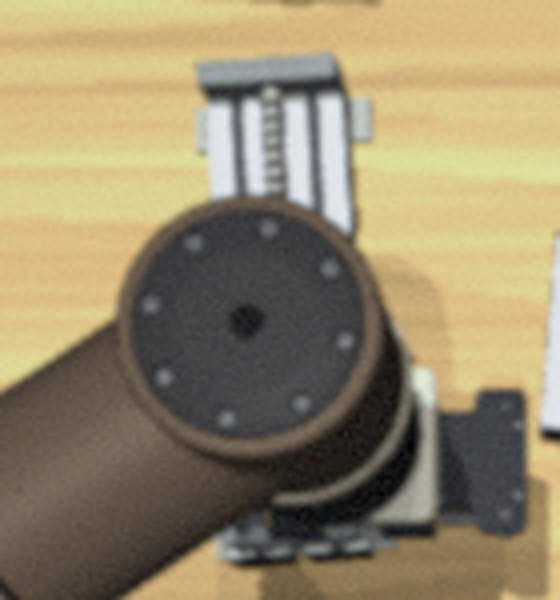

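```bash
python3 -m handwheel '[[[0.0094,0.0028,0,0,1],[0.0090,0.0034,0,0,1],[0.0082,0.0049,0,0,1],[0.0072,0.0063,0,0,1],[0.0060,0.0075,0,0,1],[0.0046,0.0084,0,0,1],[0.0031,0.0091,0,0,1],[0.0015,0.0095,0,0,1],[-0.0002,0.0096,0,0,1],[0,0,0,0,1],[0,0,0,0,1]]]'
```

```text
clock: 9.3
tool_pos: [0.4896, 0.192, 0.1505]
orientation: [-179.9, 0.0, -179.9]
force: [7.5, -0.3, -5.1]
opening: 0.0234
```

```bash
python3 -m handwheel '[[[-0.0012,0,0.0005,0,1],[0,0,0,0,1]]]'
```

```text
clock: 9.47
tool_pos: [0.4899, 0.1917, 0.1505]
orientation: [-180.0, -0.0, -180.0]
force: [-1.2, 0.7, 4.0]
opening: 0.0234
```

```bash
python3 -m handwheel '[[[-0.0018,0.0094,-0.0002,0,1],[-0.0034,0.0090,0,0,1],[-0.0049,0.0082,0,0,1],[-0.0063,0.0072,0,0,1],[-0.0075,0.0060,0,0,1],[-0.0084,0.0046,0,0,1],[-0.0091,0.0031,0,0,1],[-0.0095,0.0015,0,0,1],[-0.0096,-0.0002,0,0,1],[0,0,0,0,1],[0,0,0,0,1]]]'
```

```text
clock: 10.38
tool_pos: [0.5524, 0.2408, 0.1502]
orientation: [-179.9, -0.0, 180.0]
force: [0.0, -4.2, 4.7]
opening: 0.0234
```

```bash
python3 -m handwheel '[[[-0.0094,-0.0024,-0.0002,0,1],[-0.0090,-0.0034,0,0,1],[-0.0082,-0.0049,0,0,1],[-0.0072,-0.0063,0,0,1],[-0.0060,-0.0075,0,0,1],[-0.0046,-0.0084,0,0,1],[-0.0031,-0.0091,0,0,1],[-0.0015,-0.0095,0,0,1],[0.0002,-0.0096,0,0,1],[0,0,0,0,1],[0,0,0,0,1]]]'
```

```text
clock: 11.3
tool_pos: [0.6004, 0.1797, 0.1501]
orientation: [180.0, -0.1, 180.0]
force: [-3.7, -0.9, 3.0]
opening: 0.0231
```

```bash
python3 -m handwheel '[[[0.0022,-0.0094,0,0,1],[0.0034,-0.0090,0,0,1],[0.0049,-0.0082,0,0,1],[0.0063,-0.0072,0,0,1],[0.0075,-0.0060,0,0,1],[0.0084,-0.0046,0,0,1],[0.0091,-0.0031,0,0,1],[0.0095,-0.0015,0,0,1],[0.0096,0.0002,0,0,1],[0,0,0,0,1]]]'; python3 -m handwheel '[[[0.0094,0.0018,0,0,1],[0.0090,0.0034,0,0,1],[0.0082,0.0049,0,0,1],[0.0072,0.0063,0,0,1],[0.0060,0.0075,0,0,1],[0.0046,0.0084,0,0,1],[0.0031,0.0091,0,0,1],[0.0015,0.0095,0,0,1],[-0.0002,0.0096,0,0,1],[0,0,0,0,1]]]'
python3 - <<'E'
from h import *
from plant import vision,telemetry
o=telemetry.get_obs();print(o["tool_pos"],o["force"])
s=vision.snapshot("scene"); w=vision.snapshot("wrist");t=vision.snapshot("top")
crop(t,(150,80,290,230),"pics/t4.png",4)
crop(s,(290,160,460,350),"pics/s4.png",3);cv2.imwrite("pics/w4.png",w["color"][:,:,::-1])
E
```

```text
clock: 12.13
tool_pos: [0.5376, 0.1309, 0.1506]
orientation: [180.0, 0.0, 180.0]
force: [0.8, 3.1, -2.1]
opening: 0.0234
clock: 12.97
tool_pos: [0.4903, 0.1929, 0.1505]
orientation: [-180.0, -0.0, -179.9]
force: [-1.8, 1.3, 3.4]
opening: 0.0231
[0.4903189  0.19286039 0.15047813] [-1.80156873  1.32531888  3.3972635 ]
```

View pics/s4.png

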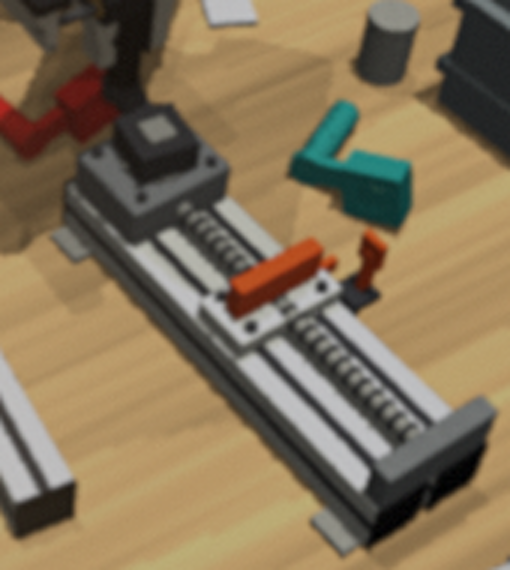

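View pics/w4.png

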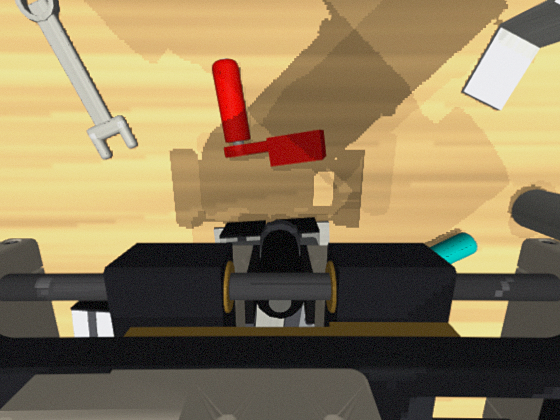

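```bash
python3 - <<'E'
from h import *
from plant import vision
s=vision.snapshot("scene")
crop(s,(350,220,420,290),"pics/s5.png",10)
A=atz(s,(290+233/3,160+223/3),.093);B=atz(s,(290+276/3,160+264.5/3),.093);F=atz(s,(415.5,239),.095);print(A,B,F,np.degrees(np.arctan2(*(B-A)[1::-1])))
for y in(3,4,5):
  u=np.array([np.cos(np.radians(y)),np.sin(np.radians(y)),0]); print(y,(B-A)@u,(F-B)@u,(F-A)@u)
E
```

```text
[0.63164713 0.19116339 0.093     ] [0.67398962 0.19402106 0.093     ] [0.68874899 0.26343425 0.095     ] 3.8609985972721685
3 0.04243402844956405 0.01837194565874367 0.060805974108307716
4 0.042438695206319536 0.01956543345789207 0.06200412866421161
5 0.04243043472540231 0.020752961436474593 0.0631833961618769
```

View pics/s5.png

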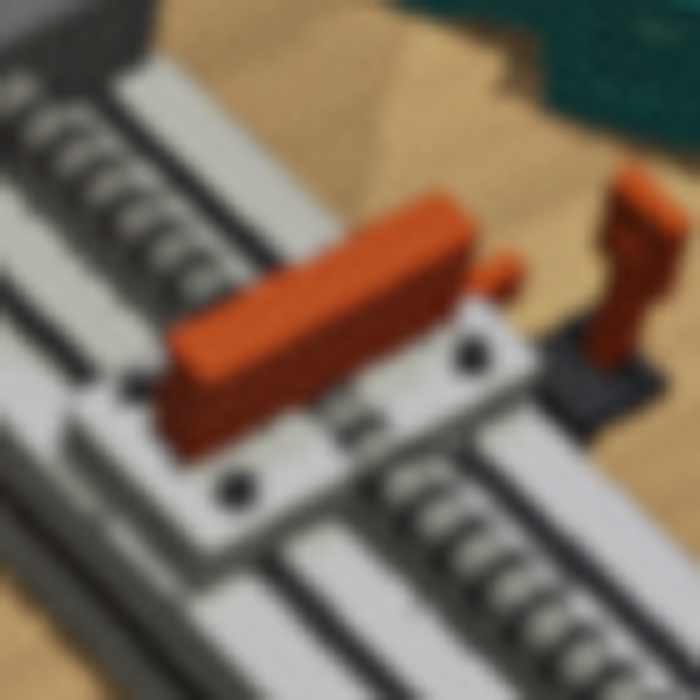

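Stop has moved 42 mm; about 19 mm (≈270°) is left. Continuing.

```bash
python3 -m handwheel '[[[-0.0018,0.0094,0,0,1],[-0.0034,0.0090,0,0,1],[-0.0049,0.0082,0,0,1],[-0.0063,0.0072,0,0,1],[-0.0075,0.0060,0,0,1],[-0.0084,0.0046,0,0,1],[-0.0091,0.0031,0,0,1],[-0.0095,0.0015,0,0,1],[-0.0096,-0.0002,0,0,1],[0,0,0,0,1]]]'; python3 -m handwheel '[[[-0.0094,-0.0022,0,0,1],[-0.0090,-0.0034,0,0,1],[-0.0082,-0.0049,0,0,1],[-0.0072,-0.0063,0,0,1],[-0.0060,-0.0075,0,0,1],[-0.0046,-0.0084,0,0,1],[-0.0031,-0.0091,0,0,1],[-0.0015,-0.0095,0,0,1],[0.0002,-0.0096,0,0,1],[0,0,0,0,1],[0,0,0,0,1]]]'
python3 - <<'E'
from h import *
from plant import vision
s=vision.snapshot("scene")
crop(s,(350,220,430,290),"pics/s6.png",10)
E
```

```text
clock: 14.0
tool_pos: [0.5526, 0.2402, 0.1505]
orientation: [-180.0, 0.0, 180.0]
force: [1.4, 1.6, 3.2]
opening: 0.0238
clock: 14.92
tool_pos: [0.5997, 0.1777, 0.1504]
orientation: [-179.9, -0.0, 179.9]
force: [0.7, -0.2, 1.2]
opening: 0.0234
```

View pics/s6.png

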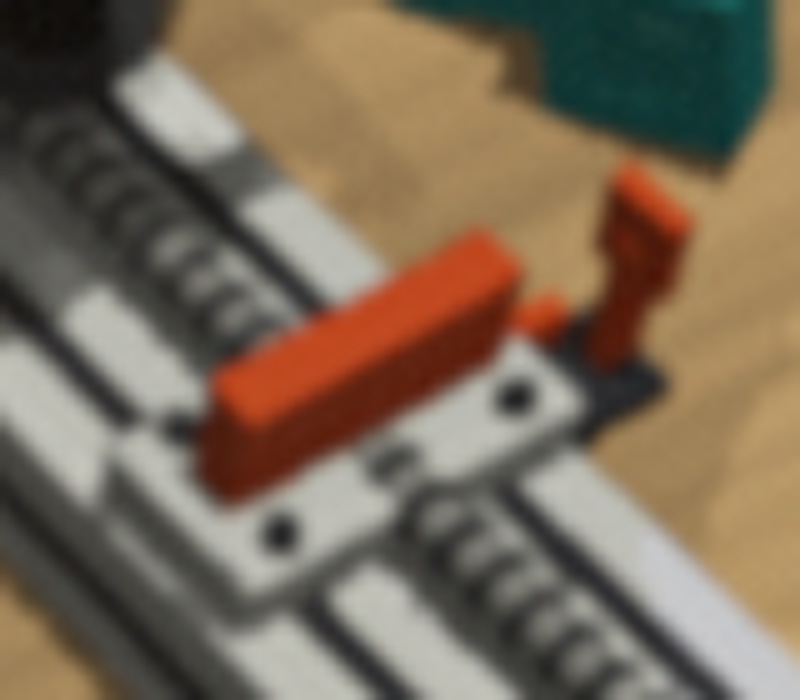

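```bash
python3 - <<'E'
from h import *
from plant import vision
s=vision.snapshot("scene")
B0=atz(s,(382.2,248.4),.093);B=atz(s,(387,252.5),.093);F=atz(s,(415.5,239.2),.095)
# same-bias check: plate direction = rail y
l=(atz(s,(350+50.2,220+25),.093)-atz(s,(350+23.7,220+40),.093)); print("plate yaw",np.degrees(np.arctan2(-l[0],l[1])),np.linalg.norm(l))
# base edges of flag foot; pointer tip
for y in(3,4):
  u=np.array([np.cos(np.radians(y)),np.sin(np.radians(y)),0]); print(y,(B-B0)@u,(F-B)@u)
E
```

```text
plate yaw 3.959412353866721 0.06665898261018309
3 0.012742754063657753 0.005357661766428963
4 0.012759455320382527 0.006529297049992743
```

```bash
python3 -m handwheel '[[[0.0018,-0.0094,0,0,1],[0.0034,-0.0090,0,0,1],[0.0049,-0.0082,0,0,1],[0.0063,-0.0072,0,0,1],[0.0075,-0.0060,0,0,1],[0.0084,-0.0046,0,0,1],[0.0091,-0.0031,0,0,1],[0.0095,-0.0015,0,0,1],[0.0096,0.0002,0,0,1],[0,0,0,0,1],[0,0,0,0,1]]]'
python3 - <<'E'
from h import *
from plant import vision
s=vision.snapshot("scene")
crop(s,(350,220,430,290),"pics/s7.png",10)
E
```

```text
clock: 15.93
tool_pos: [0.5389, 0.1305, 0.1506]
orientation: [179.9, 0.1, -180.0]
force: [1.7, 3.8, -3.3]
opening: 0.023
```

View pics/s7.png

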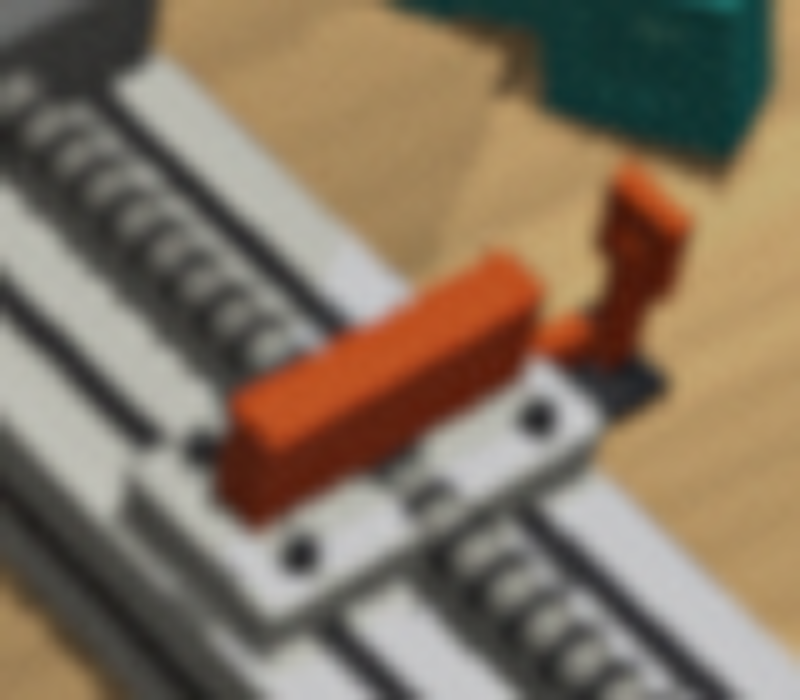

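The pointer now meets the flag's stem at about crop (600,335). Releasing, then lifting straight up.

```bash
python3 -m handwheel '[[[0,0.0005,0.0003,0,1],[0,0,0,0,0.8],[0,0,0,0,0.6],[0,0,0,0,0],[0,0,0,0,0],[0,0,0,0,0],[0,0,0,0,0],[0,0,0,0,0],[0,0,0,0,0],[0,0,0,0,0],[0,0,0,0,0]]]'; python3 -m handwheel '[[[0,0,-0.01,0,0],[0,0,-0.02,0,0],[0,0,-0.02,0,0],[0,0,-0.03,0,0],[0,0,-0.03,0,0],[0.0,-0.035,0,0,0],[0,-0.035,0,0,0],[0,-0.035,0,0,0],[0,-0.035,0,0,0],[0,-0.035,0,0,0],[0,-0.035,0,0,0],[0,-0.035,0,0,0],[0,-0.035,0,0,0],[0,0,0,0,0],[0,0,0,0,0]]]'
python3 - <<'E'
from h import *
from plant import vision,place_of
s=vision.snapshot("scene");t=vision.snapshot("top")
crop(s,(300,160,440,290),"pics/s8.png",5)
crop(t,(170,120,250,220),"pics/t8.png",6)
print([(r["xy"],r["conf"]) for r in place_of("handle_blue",t)],[(r["xy"],r["conf"]) for r in place_of("handle_blue",s)])
E
```

```text
clock: 16.9
tool_pos: [0.5394, 0.1309, 0.1502]
orientation: [-180.0, -0.0, 180.0]
force: [0.2, -0.4, -0.2]
opening: 0.0779
clock: 18.15
tool_pos: [0.539, -0.1509, 0.2607]
orientation: [-180.0, 0.0, 179.8]
force: [0.2, 0.5, -0.5]
opening: 0.0873
[] [([151.2, 295.4], 0.73)]
```

View pics/s8.png

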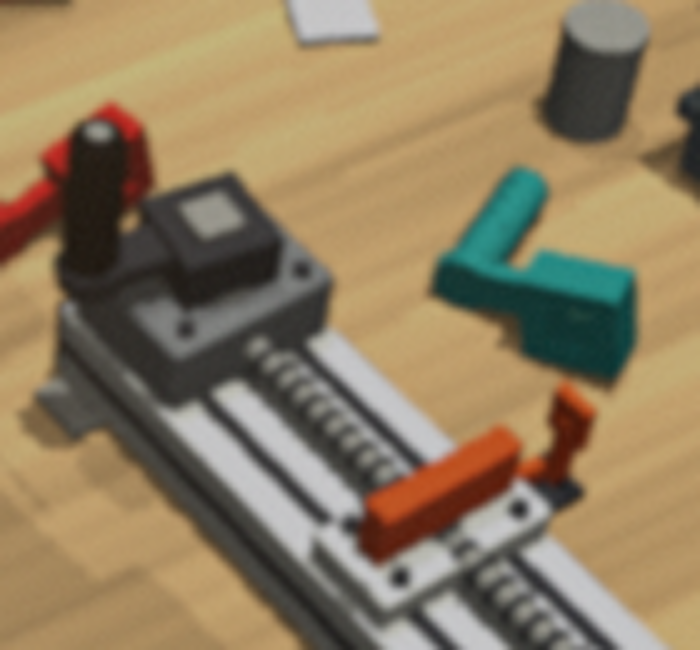

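View pics/t8.png

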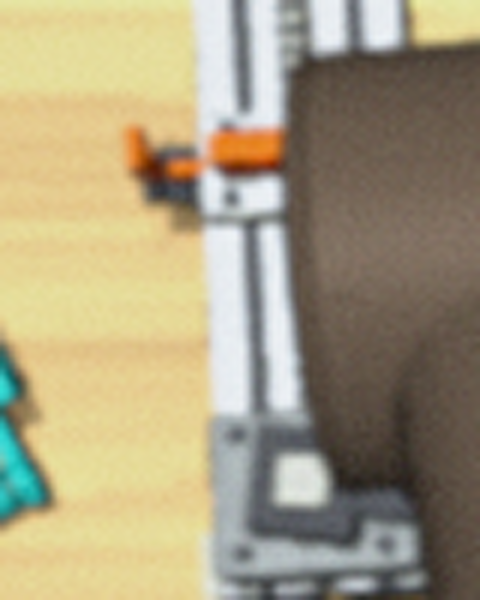

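```bash
python3 -m handwheel '[[[0,-0.035,0,0,0],[0,-0.035,0,0,0],[0,-0.035,0,0,0],[0,-0.035,0,0,0],[0,-0.035,0,0,0],[0,-0.035,0,0,0],[0,-0.035,0,0,0],[0,0,0,0,0],[0,0,0,0,0]]]'
python3 - <<'E'
from h import *
from plant import vision,place_of
s=vision.snapshot("scene");t=vision.snapshot("top")
crop(t,(180,130,240,190),"pics/t9.png",10);crop(s,(370,220,430,280),"pics/s9.png",10)
print([(r["xy"],r["conf"]) for r in place_of("handle_blue",t)])
E
```

```text
clock: 19.1
tool_pos: [0.5393, -0.3947, 0.2594]
orientation: [180.0, -0.1, 179.9]
force: [-0.1, 0.3, -0.4]
opening: 0.0874
[([238.8, 199.0], 0.67), ([392.1, 175.4], 0.65)]
```

View pics/t9.png

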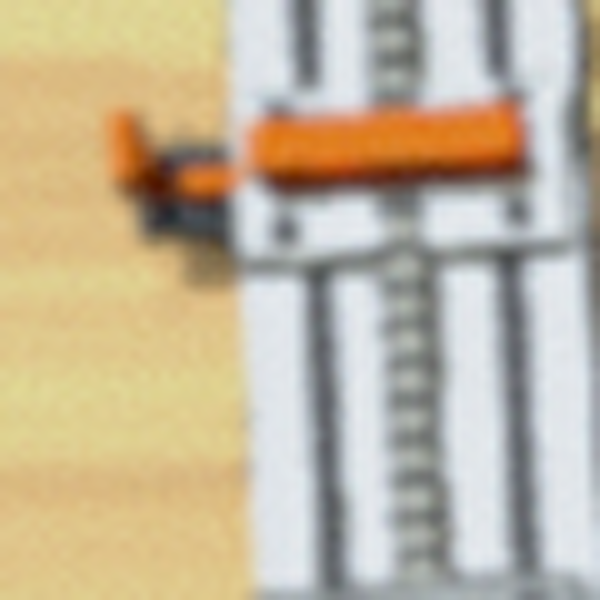

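View pics/s9.png

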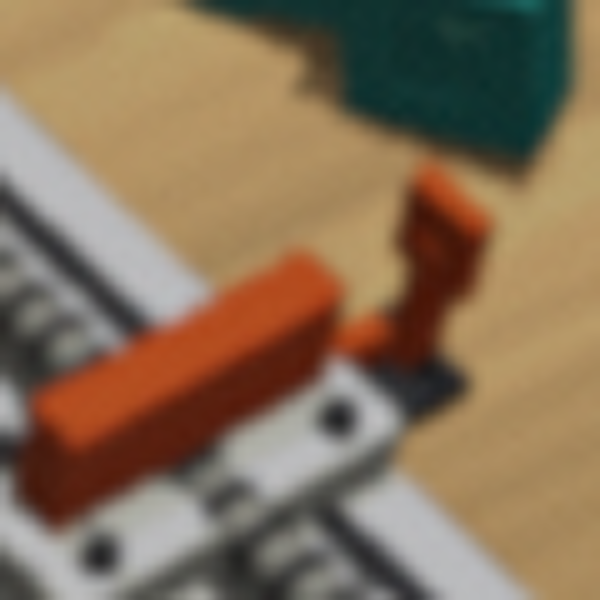

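```bash
python3 - <<'E'
from h import *
from plant import vision
s=vision.snapshot("scene");t=vision.snapshot("top")
u=np.array([np.cos(np.radians(4)),np.sin(np.radians(4)),0]);v=np.array([-u[1],u[0],0])
for p,b,f in((t,(180+38.7,130+14.0),(180+12.2,130+14.5)),(s,(370+18.8,220+34.6),(370+45.5,220+19.2))):
  B=atz(p,b,.093);F=atz(p,f,.095);print(B,F,(F-B)@u,(F-B)@v)
  for d in(-.01,0,.01): print(d,proj(p,[F+(B-F)@u*u*1+u*d]))
# direct: rail yaw from plate/foot in top
a=atz(t,(180+25.5,130+14.5),.093);b=atz(t,(180+52,130+12.9),.093);l=a-b;print("yaw",np.degrees(np.arctan2(-l[0],l[1])))
a=atz(t,(180+33.5,190),.046);b=atz(t,(180+30.5,130+8),.046);l=b-a;print("slot yaw",np.degrees(np.arctan2(l[1],l[0])))
a=atz(t,(180+53,190),.046);b=atz(t,(180+49.5,130+7),.046);l=b-a;print("slot yaw",np.degrees(np.arctan2(l[1],l[0])))
E
```

```text
[0.68882715 0.19155632 0.093     ] [0.68731342 0.25759693 0.095     ] 0.003096710779872442 0.06598533166423572
-0.01 [[192.45952058 149.60099147]]
0 [[192.26136656 145.70492883]]
0.01 [[192.06319259 141.81658577]]
[0.69311931 0.19552704 0.093     ] [0.68915056 0.26310051 0.095     ] 0.0007545998847181799 0.06768571905989926
-0.01 [[411.6349439  235.73766094]]
0 [[415.2272701  238.95567135]]
0.01 [[418.86053328 242.21077315]]
yaw 3.268825659867548
slot yaw 4.125346994598448
slot yaw 4.302414284948952
```

```bash
python3 -c "
from plant import close_job,telemetry
o=telemetry.get_obs();print(o['clock'],o['force'],o['opening']);print(close_job())"
```

```text
19.35 [ 0.20054547  0.22980207 -0.25235195] 0.08738333934002147
the job is handed in; nothing more can be done
None
```

I wound the orange jig's crank about 870° clockwise (roughly 2.4 turns), gripping the freely spinning sleeve and keeping the tool at a fixed orientation. I then let go, lifted clear, moved the arm away and handed the job in at 19.4 s; no verdict was reported.

- **Stop against flag:** the last pictures put the stop short of its flag by 3.1 mm (top camera) and 0.8 mm (scene camera). The two disagree by about 2 mm, but both are well inside the 10 mm limit.
- **Crank:** it looks upright and seated on its shaft end in the scene and top pictures. I judged this by eye and did not measure it. The forces I read while winding stayed below about 8 N, and about zero after release.
- **Robot:** the arm is clear of everything and the gripper is open.
- **Blue crank:** I never went near it. The networks place its handle within about 4 pixels of where it started in both views. One of the later top views found no handle at all, and another added a false hit on the orange crank.
- **Flag:** the network found its outline once but never its origin, so I picked the flag's position by hand from the crops.

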